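# Roll-check feed rollers on a flat gauge plate

### The arm

A 6-joint arm with a two-finger parallel gripper is mounted at the origin on a cart in front of the work surface, level with it; the furniture and walls round the work are solid. World frame = base frame: x ahead of the robot, y to its left, z up, the work surface at z = 0. Lengths are in m, angles in rad, forces in N, time in s.
With the tool pointing down it reaches from about 0.25 to 0.725 m from the base axis. Payload 4 kg.
Tool frame: the origin (TCP) lies at the very end of the fingers, on their centre line; the grasp point (between the pads) lies 19 mm behind it; z points along the fingers, y is the line along which they close (so a half turn about z gives the same grasp; the last joint's range is limited). The gripper opens to 85 mm and grips with 20 to 120 N. Pads are 22 mm wide; open, the fingers measure 114 mm over their backs; the gripper's body (76 mm by 85 mm) begins 54 mm behind the grasp point. The pads swing forward as they close: fully open they stand 13 mm farther back than shut.
Start: joints at [1.312, 0.241, 0.005, 1.335, 0, 1.571], TCP at [0.128, 0.483, 0.231] pointing down, gripper open.
Joint ranges: [-2.72, 2.72], [-1.05, 1.87], [-1.09, 1.28], [-1.99, 2.15], [-1.42, 1.44], [-3.14, 3.14]. Speed limits (rad/s): [2.79, 2.79, 3.14, 3.14, 3.14, 3.14].

### API

Orientations are given as a unit quaternion [x, y, z, w].
In Python, from workcell import bot, vision, workorder gives the robot as it stands.
- The arm moves only by the shell command python3 -m creep 'ROWS' [OPENING]. ROWS is JSON, a list of rows, each a list of 2 entries, a list of its own where there are three numbers: the shift along the tool's x, y, z in mm, then the turn, a rotation vector about the tool's x, y, z in rad. In form: [[[dx, dy, dz], [wx, wy, wz]], ...]. A call has 1 to 12 rows; each row shifts and turns the commanded pose from where the row before left it, along the tool's axes as they then stand; what a row does not reach is not made up. A row lasts 1/8 s, in which the tool goes at most 62.5 mm and 10.7 degrees, less where a joint would pass 70% of its speed; a pose out of reach is approached as far as the arm can. A call is refused whole if a number of a shift passes 62.5 or a number of a turn 0.188, either way. A call with a gripper value outside its range is refused whole. OPENING is the finger opening in mm, from 0 to 85.4, set as the call begins (- or left out, the last holds). The fingers move at their own pace and stop on an object; the grip force is fixed at half the most. Time passes only in rows, so rows that do not move let the fingers close. It gives the time, the measured TCP pose, the force, the opening and the grip force at its end, in the units of the state.
- bot.get_obs(): the state, without advancing time (a new reading comes with each control period).
- vision.camera(name): name is "side" or "top"; returns a dict with "image" (420x560x3 uint8, blue, green, red), "z_map" (420x560 float32, m along the optical axis (not along the pixel's ray), 0 where there is no reading), "K" (3x3 intrinsics, pixels), "k1" (the pictures are not rectified: a ray, as slopes to the right and down, at radius r is drawn at 1 + k1 r^2 times it, then the intrinsics apply), "rvec" (rotation vector, rad) and "tvec" (3), from world to camera coordinates, as OpenCV has them. Camera axes: x right, y down, z forward; pixel columns grow to the right and rows downward; lengths in m; the calibration is good to about 2 mm. A picture is of the moment at which its call begins.
- workorder.job_done(): hands the job in; it is judged then, once.
Trained networks look in a picture, given as the dict that the camera call returned (one of the last four; its "shot" number tells which), for a name from the list of things; names that differ only in an ending like _2 or _b are one class to them, and where a whole thing is asked for, a point or a joint stands for the part that bears it (a point fixed in the world has none). Each returns a list of dicts, best first, with "score" (0 to 1); they miss things now and then, are a little off and sometimes report something else, mostly with a low value. They report only what shows in the picture. A call takes as long as a camera call.
- vision.spot_in(picture, query): "position" ([column, row] in pixels, amid what is visible of it).
- vision.place_of(picture, query): "position" ([column, row] in pixels: a listed point, or the origin of a listed thing).
The state is a dict: "clock": time; "joint_pos": joint angles; "joint_vel": joint speeds; "tau": joint torques, N m; "eef_pos": TCP position; "tool_rot": TCP orientation; "ft_force": force on the tool from outside, world axes, zero at the start; "ft_torque": the same for the moment, N m; "grip_width": finger opening in m; "grasp_force": force on a finger pad.
Only numpy, scipy, OpenCV 4.12 (cv2) and the standard library are available. Lean on these libraries where they do the work, as an engineer would, in place of code of your own. Each camera call takes 0.05 s, during which the arm holds its last target. There are 200 camera calls.

### The job

Check both feed rollers by rolling each along the flat gauge plate towards the blue end stop, pushing it only gently by its bare shaft and never pinching or lifting it on the way. A true roller rolls freely right through under the two steel lips: leave it lying on the plate between the lips and the end stop. One that wobbles, lifts and comes up against the lips must not be forced: roll it back clear of them and lay it in the card tray; disturb nothing else on the bench.

Things in the scene. Friction and masses are not known exactly. Their poses are not given: they have to be found in the camera images.
- gauge: Roll gauge, fixed: flat steel plate 150 x 350 x 10 mm, origin at the centre of its underside, top 10 mm above. Rollers are rolled along its local -y; both start on the +y part, one behind the other, shafts along local x. Low rails (inner faces at local x +-58.5 mm, 10 mm above the plate) run its length. A blue stop bar 26 mm high closes the -y end (face at local y -163 mm).
- lips: Gate on the gauge; origin at the gauge's centre, on the plate top. Two dark steel lips on blue blocks over the rails, from local y +2 to -68 mm; undersides 30.2 mm above the plate, tops 38.2 (screw heads 42). They overhang the tyres only, leaving an open slot 73 mm wide (local x +-36.5 mm) along the middle for the fingers. They bear at most 15 N.
- gate_mouth (a point): Middle of the entry edge of the lips, on the plate top
- gate_exit (a point): Middle of the exit edge of the lips, on the plate top, 70 mm beyond the mouth
- roller_1: Feed roller, about 0.2 kg: steel shaft 12 mm thick, 112 mm long, two black rubber tyres of nominally 28 mm diameter, 14 mm wide, centred 46 mm either side of the middle. Shaft bare from -33 to +33 mm: push or grip there. Origin mid-shaft, on its axis (14 to 18 mm above the plate), local x along the shaft; y, z turn with it. A true one rolls with under 1 N of push.
- roller_2: A second feed roller like roller_1. Which stands nearer the lips varies. Either may be out of round: lobed tyres about 33 mm across, whose shaft rises and falls by 3 mm every 35 mm of travel (push up to 2 N) and which catch hard against the entry edge of the lips, with the shaft 5 to 16 mm before it.
- reject_tray: Shallow card tray with wooden rim, 156 x 200 x 12 mm (local x, y, z), fixed; origin at the centre of its underside, inner floor 2 mm above it, inner space 140 x 184 mm
- red_probe: Bystander: red test probe, 115 mm long, loose
- blue_module: Bystander: small blue circuit board 90 x 60 mm, loose
- amber_tape: Bystander: roll of amber tape 68 mm across, loose
- yellow_driver: Bystander: screwdriver with yellow handle, 148 mm long, loose

How it is judged:
On the way:
1. one roller has been rolled along the plate until it catches on the lips (((contact force between roller_1 and lips above 0.3 N and y of roller_1 in the frame of gauge below 0.03 m and z of roller_1 in the frame of gauge below 0.036 m) or (contact force between roller_2 and lips above 0.3 N and y of roller_2 in the frame of gauge below 0.03 m and z of roller_2 in the frame of gauge below 0.036 m))), for 0.05 s.
At the end, for the whole second after the job is handed in: The roller that passes lies at rest on the gauge plate beyond the lips (its shaft past their exit edge, short of the stop), and the roller that catches on them lies at rest flat inside the card tray (((y of roller_1 in the frame of gauge between -0.165 and -0.07 m and x of roller_1 in the frame of gauge between -0.02 and 0.02 m and z of roller_1 in the frame of gauge below 0.03 m and x of roller_2 in the frame of reject_tray between -0.075 and 0.075 m and y of roller_2 in the frame of reject_tray between -0.095 and 0.095 m and z of roller_2 in the frame of reject_tray below 0.026 m) or (y of roller_2 in the frame of gauge between -0.165 and -0.07 m and x of roller_2 in the frame of gauge between -0.02 and 0.02 m and z of roller_2 in the frame of gauge below 0.03 m and x of roller_1 in the frame of reject_tray between -0.075 and 0.075 m and y of roller_1 in the frame of reject_tray between -0.095 and 0.095 m and z of roller_1 in the frame of reject_tray below 0.026 m)) and linear speed of each of roller_1, roller_2 below 0.02 m/s); the robot touches nothing.
It fails at once if the lips bear more than 15 N from anything (contact force between lips and anything else above 15 N).
It fails at once if a roller at, under or beyond the lips is pinched, or pushed with more than 15 N ((y of roller_1 in the frame of gauge between -0.2 and 0.025 m and x of roller_1 in the frame of gauge between -0.08 and 0.08 m and contact force between the fingers and roller_1 above 15 N) or (y of roller_2 in the frame of gauge between -0.2 and 0.025 m and x of roller_2 in the frame of gauge between -0.08 and 0.08 m and contact force between the fingers and roller_2 above 15 N)).
It fails at once if a roller at, under or beyond the lips is lifted off the plate by more than 15 mm ((y of roller_1 in the frame of gauge between -0.2 and 0.025 m and x of roller_1 in the frame of gauge between -0.08 and 0.08 m and z of roller_1 in the frame of gauge above 0.04 m) or (y of roller_2 in the frame of gauge between -0.2 and 0.025 m and x of roller_2 in the frame of gauge between -0.08 and 0.08 m and z of roller_2 in the frame of gauge above 0.04 m)).
It fails at once if a bystander (probe, blue module, tape, yellow driver) is moved more than 20 mm (distance of any of red_probe, blue_module, amber_tape, yellow_driver from where it was at the start of the episode above 0.02 m).
It also fails if it takes over 67 s, if anything falls off the work surface, if the arm or the gripper's body presses on something with over 40 N, if the wrist force passes 120 N, or if a joint passes its speed limit or range.

## Working session

There is one attempt and no reset: what is moved stays moved. The work goes in short steps, Python scripts to look and compute and a shell command to move; the robot and the scene stay as the last step left them, time stands still between calls to the robot, and variables do not carry over. Pictures are saved under pics/ and viewed, at most 10 in all, crops included, and the job is handed in when it is done.

```bash
ls; mkdir -p pics; cat > h.py <<'E'
import numpy as np, cv2
from workcell import bot, vision, workorder
from scipy.spatial.transform import Rotation as R
def ray(p,uv):
    K=p["K"];u=(uv[0]-K[0,2])/K[0,0];v=(uv[1]-K[1,2])/K[1,1]
    d=np.array([u,v]);s=d.copy()
    for _ in range(20): s=d/(1+p["k1"]*(s@s))
    return np.array([s[0],s[1],1.])
def cam(p):
    return cv2.Rodrigues(np.array(p["rvec"],float))[0],np.array(p["tvec"],float).ravel()
def at_z(p,uv,z):
    Rm,t=cam(p);c=-Rm.T@t;d=Rm.T@ray(p,uv);return c+d*(z-c[2])/d[2]
def at_depth(p,uv):
    Rm,t=cam(p);q=p["z_map"][int(round(uv[1])),int(round(uv[0]))]
    return Rm.T@(ray(p,uv)*q-t)
def proj(p,X):
    Rm,t=cam(p);x=Rm@np.array(X,float)+t;s=x[:2]/x[2];s=s*(1+p["k1"]*(s@s))
    return np.array([p["K"][0,0]*s[0]+p["K"][0,2],p["K"][1,1]*s[1]+p["K"][1,2]])
E
python3 - <<'E'
from h import *
np.set_printoptions(precision=4,suppress=True)
for n in("top","side"):
    p=vision.camera(n);cv2.imwrite(f"pics/{n}0.png",p["image"])
    print(n,"cam at",-cam(p)[0].T@cam(p)[1])
    for q in("gauge","lips","gate_mouth","gate_exit","roller_1","reject_tray","red_probe","blue_module","amber_tape","yellow_driver"):
        for r in vision.place_of(p,q)[:2]:
            print(q,round(r["score"],2),np.round(r["position"]),"z0",at_z(p,r["position"],0),"z10",at_z(p,r["position"],.01)[:2],"z24",at_z(p,r["position"],.024)[:2],"d",at_depth(p,r["position"]))
o=bot.get_obs();print({k:np.round(o[k],4) for k in o})
E
```

```text
pics
top cam at [ 0.2935 -0.0195  1.2567]
gauge 0.68 [358. 226.] z0 [ 0.4697 -0.2769  0.    ] z10 [ 0.4683 -0.2748] z24 [ 0.4663 -0.272 ] d [ 0.4684 -0.2751  0.0088]
lips 0.6 [361. 223.] z0 [ 0.4798 -0.288   0.    ] z10 [ 0.4783 -0.2859] z24 [ 0.4762 -0.2829] d [ 0.4782 -0.2858  0.0105]
gate_mouth 0.82 [358. 225.] z0 [ 0.4728 -0.2788  0.    ] z10 [ 0.4714 -0.2767] z24 [ 0.4694 -0.2739] d [ 0.4714 -0.2767  0.0102]
gate_exit 0.89 [385. 228.] z0 [ 0.4655 -0.3618  0.    ] z10 [ 0.4642 -0.3591] z24 [ 0.4623 -0.3553] d [ 0.464  -0.3587  0.0115]
roller_1 0.6 [339. 223.] z0 [ 0.4778 -0.2199  0.    ] z10 [ 0.4763 -0.2183] z24 [ 0.4743 -0.216 ] d [ 0.4768 -0.2188  0.0069]
roller_1 0.56 [427. 197.] z0 [ 0.5651 -0.4979  0.    ] z10 [ 0.5629 -0.4941] z24 [ 0.5599 -0.4887] d [ 0.5625 -0.4933  0.0119]
reject_tray 0.61 [207. 220.] z0 [0.4824 0.1876 0.    ] z10 [0.4809 0.186 ] z24 [0.4788 0.1837] d [0.4813 0.1865 0.0071]
blue_module 0.75 [357. 228.] z0 [ 0.4637 -0.2739  0.    ] z10 [ 0.4624 -0.2719] z24 [ 0.4605 -0.2691] d [ 0.4623 -0.2719  0.0102]
blue_module 0.63 [385. 171.] z0 [ 0.6461 -0.3693  0.
[... 1551 characters left out ...]
 0.4097] z24 [0.3759 0.3861] d [0.3851 0.4076 0.0112]
yellow_driver 0.72 [384. 280.] z0 [ 0.5686 -0.4905  0.    ] z10 [ 0.5598 -0.4988] z24 [ 0.5474 -0.5105] d [ 0.5546 -0.5037  0.0159]
{'clock': np.float64(1.1), 'joint_pos': array([ 1.312 ,  0.2406,  0.005 ,  1.3352, -0.    ,  1.5708]), 'joint_vel': array([-0.    ,  0.0017,  0.0008, -0.0013, -0.0007, -0.0015]), 'tau': array([  0.0018, -37.222 ,  25.2697,   0.0012,   0.0002,  -0.    ]), 'eef_pos': array([0.128 , 0.4833, 0.2313]), 'tool_rot': array([0.129 , 0.9916, 0.    , 0.    ]), 'ft_force': array([ 1.0693,  0.5615, -0.7236]), 'ft_torque': array([-0.0211,  0.0141,  0.0049]), 'grasp_force': np.float64(0.0), 'grip_width': np.float64(0.0855)}
```

```bash
python3 - <<'E'
import cv2
a=cv2.imread("pics/top0.png")[150:290,150:450]; b=cv2.imread("pics/side0.png")[150:320,190:430]
cv2.imwrite("pics/t1.png",cv2.resize(a,(798,372),interpolation=cv2.INTER_CUBIC))
cv2.imwrite("pics/t2.png",cv2.resize(b,None,fx=3.3,fy=3.3,interpolation=cv2.INTER_CUBIC))
E
```

```text
(no output)
```

View pics/t1.png

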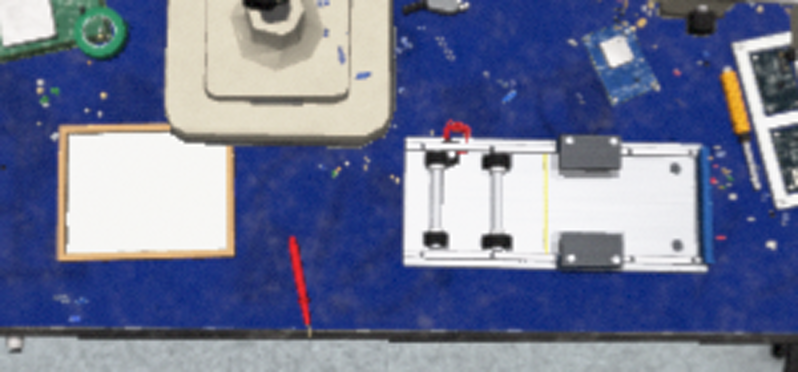

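View pics/t2.png

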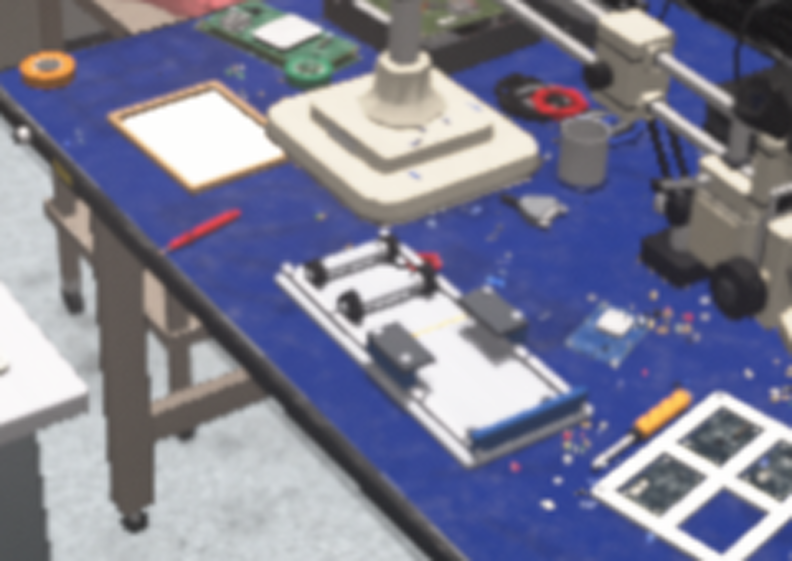

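The top crop shows the gauge with both rollers at crop columns 436 and 497. The lips span columns 560–620 and the blue stop is at 707, so rolling goes towards world -y. The tray is at (147,192), next to the microscope stand, and the red probe is at (300,285). The side view agrees.

```bash
python3 - <<'E'
from h import *
np.set_printoptions(precision=4,suppress=True)
def cloud(p):
    h,w=p["z_map"].shape;vv,uu=np.mgrid[0:h,0:w].astype(float)
    n=cv2.undistortPoints  # radial iteration below
    u=(uu-p["K"][0,2])/p["K"][0,0];v=(vv-p["K"][1,2])/p["K"][1,1];a,b=u,v
    for _ in range(20): f=1+p["k1"]*(a*a+b*b);a,b=u/f,v/f
    Rm,t=cam(p);z=p["z_map"];X=np.stack([a*z,b*z,z],-1)-t
    P=X@Rm;P[z<=0]=np.nan;return P
p=vision.camera("top");P=cloud(p);im=p["image"].astype(int)
c=lambda x,y:(x/2.66+150,y/2.657+150)
for n,pts,z in(("gauge corners",[(405,137),(404,264),(707,268),(703,147)],.01),("tray corners",[(60,127),(59,260),(233,256),(233,140)],.012),("yellow line",[(545,157),(546,250)],.01),("rollA",[(497,160),(497,243)],.026),("rollB",[(437,157),(436,240)],.026),("lipL",[(559,137),(557,175),(620,175),(621,140)],.048),("lipR",[(557,233),(559,270),(622,270),(622,233)],.048),("stop",[(703,150),(708,262)],.036)):
    print(n,[at_z(p,c(*q),z)[:2].round(4).tolist() for q in pts])
# plate: bright pixels at z~0.01..0.02
B=im.min(-1)>150
m=B&(P[...,0]>.36)&(P[...,0]<.58)&(P[...,1]>-.46)&(P[...,1]<-.05)
k,lab,st,_=cv2.connectedComponentsWithStats(m.astype(np.uint8))
ys,xs=np.nonzero(lab==1+np.argmax(st[1:,4]))
q=np.array([at_z(p,(a,b),.01)[:2] for a,b in zip(xs,ys)],np.float32);print("plate rect",cv2.minAreaRect(q))
m=B&(P[...,0]>.38)&(P[...,0]<.58)&(P[...,1]>.05)&(P[...,1]<.32)
ys,xs=np.nonzero(m);q=np.array([at_z(p,(a,b),.002)[:2] for a,b in zip(xs,ys)],np.float32);print("tray inner",cv2.minAreaRect(q))
# obstacle heights
P2=cloud(vision.camera("side"));A=np.concatenate([P.reshape(-1,3),P2.reshape(-1,3)]);A=A[np.isfinite(A).all(1)]
print("max height cm; rows x .20-.80, cols y -.5..+.5 step .05")
for i in range(12):
    r=[]
    for j in range(20):
        s=A[(abs(A[:,0]-.225-.05*i)<.025)&(abs(A[:,1]+.475-.05*j)<.025)]
        r.append(int(round(100*s[:,2].max())) if len(s) else -9)
    print(round(.225+.05*i,3),r)
print(bot.get_obs()["clock"])
E
```

```text
gauge corners [[0.5433, -0.1045], [0.3957, -0.1033], [0.3941, -0.4514], [0.5356, -0.4535]]
tray corners [[0.5499, 0.2948], [0.3961, 0.2877], [0.4027, 0.0911], [0.537, 0.0946]]
yellow line [[0.5215, -0.2674], [0.4132, -0.2661]]
rollA [[0.5145, -0.2089], [0.4191, -0.2074]]
rollB [[0.5172, -0.14], [0.4218, -0.1384]]
lipL [[0.5378, -0.2762], [0.4942, -0.2729], [0.495, -0.3442], [0.5352, -0.3468]]
lipR [[0.4286, -0.2713], [0.3875, -0.2725], [0.3881, -0.3428], [0.4293, -0.3442]]
stop [[0.527, -0.4443], [0.3988, -0.4438]]
plate rect ((0.4681512415409088, -0.2764105200767517), (0.346924364566803, 0.14840975403785706), 89.2558364868164)
tray inner ((0.4977743327617645, 0.18249636888504028), (0.17949612438678741, 0.2672363519668579), 2.114082098007202)
max height cm; rows x .20-.80, cols y -.5..+.5 step .05
0.225 [-77, -76, -76, -77, -77, -77, -76, -76, -77, -76, -76, -76, -76, -76, -77, -76, -76, -76, -77, -76]
0.275 [-76, -76, -76, -77, -77, -77, -76, -76, -76, -76, -76, -77, -76, -76, -76, -76, -1, -77, -77, -77]
0.325 [1, 1, 1, 1, 1, 1, 1, 1, 1, 1, 2, 1, 1, 1, 1, 1, 1, 1, 1, 1]
0.375 [1, 4, 2, 6, 5, 1, 2, 1, 1, 1, 2, 1, 1, 1, 2, 2, 1, 3, 3, 3]
0.425 [4, 4, 3, 6, 6, 5, 4, 4, 1, 1, 2, 2, 2, 2, 2, 2, 66, 67, 67, 66]
0.475 [4, 4, 2, 2, 2, 4, 2, 3, 1, 1, 1, 2, 2, 1, 1, 66, 66, 72, 71, 66]
0.525 [4, 4, 3, 6, 6, 5, 4, 4, 4, 4, 5, 4, 4, 4, 2, 66, 75, 73, 68, 66]
0.575 [29, 25, 33, 33, 1, 3, 2, 1, 4, 7, 7, 7, 7, 4, 2, 66, 75, 74, 64, 65]
0.625 [35, 35, 36, 36, 35, 35, 35, 35, 35, 35, 48, 48, 36, 36, 2, 2, 66, 66, 67, 67]
0.675 [1, 1, 36, 36, 1, 1, 34, 35, 35, 35, 48, 48, 43, 36, 3, 3, 3, 4, 3, 2]
0.725 [1, 1, 1, 4, 3, 1, 2, 2, 4, 38, 36, 34, 7, 35, 1, 3, 4, 3, 2, 2]
0.775 [1, 1, 2, 12, 18, 25, 31, 35, 37, 42, 34, 37, 4, 7, 6, 8, 7, 7, 1, 1]
1.2
```

View pics/top0.png

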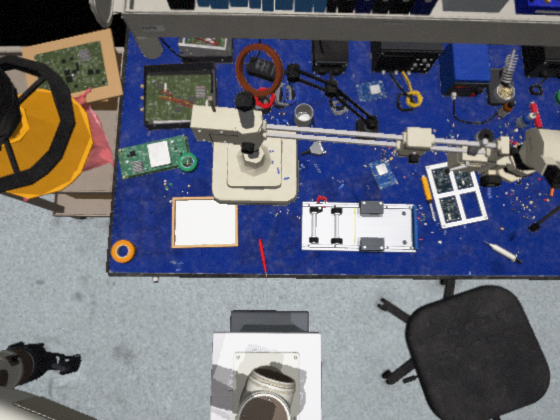

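View pics/side0.png

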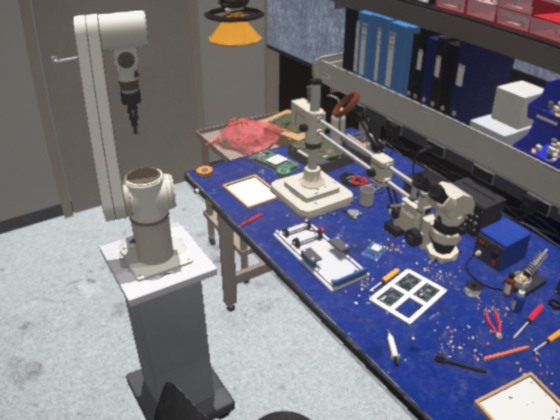

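The gauge centre is about (0.468, -0.277) with yaw -0.74°. The shafts are at local y +69 mm and +138 mm, and the plate and lip sizes match those given. I'll approach now.

```bash
python3 -m creep '[[[0,0,0],[0,0,-0.123]],[[0,0,0],[0,0,-0.123]],[[-22,-43,5],[0,0,0]],[[-22,-43,5],[0,0,0]],[[-22,-43,5],[0,0,0]],[[-22,-43,5],[0,0,0]],[[-22,-43,5],[0,0,0]],[[-22,-43,5],[0,0,0]],[[-22,-43,5],[0,0,0]],[[-22,-43,5],[0,0,0]],[[-22,-43,5],[0,0,0]],[[-22,-43,5],[0,0,0]]]' 30; python3 -c "
from h import *
o=bot.get_obs();print(o['joint_pos'].round(3),R.from_quat(o['tool_rot']).as_matrix().round(3))"
```

```text
clock: 2.7
eef_pos: [0.3432, 0.0491, 0.1815]
tool_rot: [0.006, 1.0, 0.0, 0.001]
ft_force: [0.2, 1.7, 1.1]
grip_width: 0.0305
grasp_force: 0.0
[ 0.142 -0.034 -0.44   1.163  0.     0.155] [[-1.     0.013  0.001]
 [ 0.013  1.     0.   ]
 [-0.001  0.    -1.   ]]
```

```bash
python3 -m creep '[[[-21,-42.5,11],[0,0,0]],[[-21,-42.5,11],[0,0,0]],[[-21,-42.5,11],[0,0,0]],[[-21,-42.5,11],[0,0,0]],[[-21,-42.5,11],[0,0,0]],[[-21,-42.5,11],[0,0,0]],[[0,0,0],[0,0,0]]]'; cat >look.py <<'E'
import sys
from h import *
p=vision.camera("side");o=bot.get_obs();e=o["eef_pos"]
print("tcp",e.round(4),"ft",o["ft_force"].round(2),"clk",o["clock"])
u,v=proj(p,e).round().astype(int);print("tcp px",u,v)
a=p["image"][max(v-65,0):v+75,max(u-90,0):u+100]
cv2.imwrite("pics/%s.png"%sys.argv[1],cv2.resize(a,None,fx=4,fy=4,interpolation=cv2.INTER_CUBIC))
E
python3 look.py s1
```

```text
clock: 3.58
eef_pos: [0.4658, -0.2085, 0.1141]
tool_rot: [0.008, 1.0, -0.0, -0.0]
ft_force: [-0.4, 0.3, -0.8]
grip_width: 0.0301
grasp_force: 0.0
tcp [ 0.4649 -0.2069  0.1145] ft [-0.44  1.05 -0.39] clk 3.625
tcp px 307 217
```

View pics/s1.png

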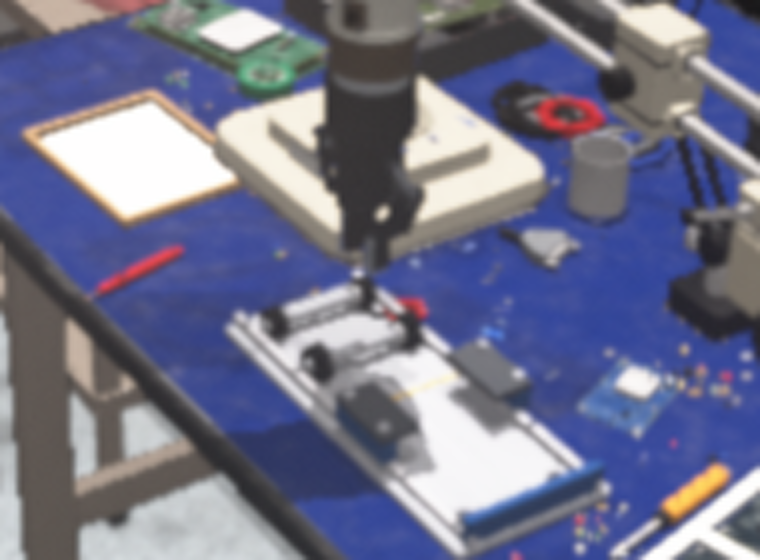

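The gripper is above roller A. The shaft at crop (365,350) lies directly below the tool, with B behind it and the lips ahead. I'll descend astride the shaft.

```bash
python3 -m creep '[[[0,0,20],[0,0,0]],[[0,0,25],[0,0,0]],[[0,0,15],[0,0,0]],[[0,0,12],[0,0,0]],[[0,0,6],[0,0,0]],[[0,0,6],[0,0,0]],[[0,0,6],[0,0,0]],[[0,0,6],[0,0,0]],[[0,0,0],[0,0,0]]]' 34; python3 look.py s2
```

```text
clock: 4.75
eef_pos: [0.4648, -0.2059, 0.0188]
tool_rot: [0.006, 1.0, 0.0, -0.0]
ft_force: [-0.9, 0.1, -0.3]
grip_width: 0.0342
grasp_force: 0.0
tcp [ 0.465  -0.206   0.0191] ft [-0.12 -0.2   0.46] clk 4.8
tcp px 306 240
```

```bash
python3 -m creep '[[[0,-4,0],[0,0,0]],[[0,-4,0],[0,0,0]],[[0,-4,0],[0,0,0]],[[0,-4,0],[0,0,0]],[[0,-4,0],[0,0,0]],[[0,-4,0],[0,0,0]],[[0,-4,0],[0,0,0]],[[0,-4,0],[0,0,0]],[[0,-4,0],[0,0,0]],[[0,-4,0],[0,0,0]],[[0,-4,0],[0,0,0]],[[0,-4,0],[0,0,0]]]'; python3 look.py s3
```

```text
clock: 6.3
eef_pos: [0.4645, -0.2543, 0.0193]
tool_rot: [0.006, 1.0, -0.0, -0.0]
ft_force: [0.1, -0.5, -1.0]
grip_width: 0.0345
grasp_force: 0.3
tcp [ 0.4646 -0.2547  0.0193] ft [-0.2  -1.27 -0.46] clk 6.35
tcp px 314 248
```

View pics/s3.png

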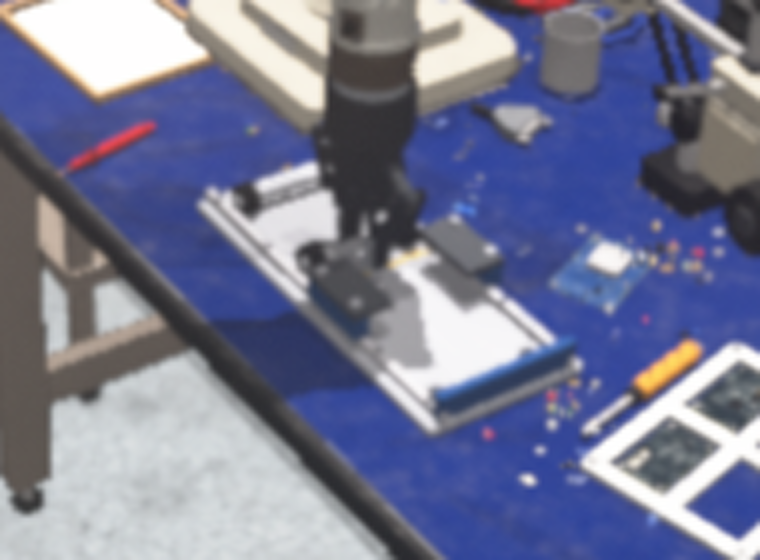

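The roller moves with the fingers, with its tyre just before the lips at crop (320,255). I'll take smaller steps now and watch the force.

```bash
python3 -m creep '[[[0,-2,0],[0,0,0]],[[0,-2,0],[0,0,0]],[[0,-2,0],[0,0,0]],[[0,-2,0],[0,0,0]],[[0,-2,0],[0,0,0]],[[0,-2,0],[0,0,0]]]'; python3 -m creep '[[[0,-1,0],[0,0,0]],[[0,-1,0],[0,0,0]],[[0,-1,0],[0,0,0]]]'
```

```text
clock: 7.1
eef_pos: [0.4644, -0.2663, 0.0193]
tool_rot: [0.006, 1.0, -0.0, -0.0]
ft_force: [0.2, 1.1, 0.4]
grip_width: 0.034
grasp_force: 0.2
clock: 7.48
eef_pos: [0.4644, -0.2691, 0.0193]
tool_rot: [0.006, 1.0, -0.0, -0.0]
ft_force: [-0.3, 0.3, -0.7]
grip_width: 0.0338
grasp_force: 0.1
```

```bash
python3 -m creep '[[[0,-1,0],[0,0,0]],[[0,-1,0],[0,0,0]]]'
```

```text
clock: 7.72
eef_pos: [0.4643, -0.2711, 0.0193]
tool_rot: [0.006, 1.0, -0.0, -0.0]
ft_force: [0.7, 0.6, 0.1]
grip_width: 0.0341
grasp_force: 0.0
```

```bash
python3 -m creep '[[[0,-1,0],[0,0,0]],[[0,-1,0],[0,0,0]]]'
```

```text
clock: 7.98
eef_pos: [0.4643, -0.2731, 0.0193]
tool_rot: [0.006, 1.0, -0.0, 0.0]
ft_force: [-0.3, -0.2, 0.3]
grip_width: 0.0339
grasp_force: 0.0
```

```bash
python3 -m creep '[[[0,-1,0],[0,0,0]],[[0,-1,0],[0,0,0]],[[0,-1,0],[0,0,0]]]'
```

```text
clock: 8.35
eef_pos: [0.4643, -0.2761, 0.0193]
tool_rot: [0.006, 1.0, 0.0, 0.0]
ft_force: [0.5, 0.6, 0.7]
grip_width: 0.0342
grasp_force: 0.0
```

```bash
python3 -m creep '[[[0,-1,0],[0,0,0]],[[0,-1,0],[0,0,0]]]'
```

```text
clock: 8.6
eef_pos: [0.4642, -0.2781, 0.0193]
tool_rot: [0.006, 1.0, -0.0, -0.0]
ft_force: [0.3, 0.0, 0.6]
grip_width: 0.0337
grasp_force: 0.0
```

```bash
python3 -m creep '[[[0,-1,0],[0,0,0]],[[0,-1,0],[0,0,0]]]'
```

```text
clock: 8.85
eef_pos: [0.4642, -0.2801, 0.0193]
tool_rot: [0.006, 1.0, -0.0, -0.0]
ft_force: [0.0, -0.2, -1.1]
grip_width: 0.034
grasp_force: 0.0
```

```bash
python3 -m creep '[[[0,-1,0],[0,0,0]],[[0,-1,0],[0,0,0]]]'
```

```text
clock: 9.1
eef_pos: [0.4642, -0.2808, 0.0192]
tool_rot: [0.006, 1.0, 0.001, 0.0]
ft_force: [1.3, 4.8, 2.6]
grip_width: 0.0338
grasp_force: 2.8
```

```bash
python3 -m creep '[[[0,0,0],[0,0,0]]]'; python3 look.py s4
```

```text
clock: 9.22
eef_pos: [0.4642, -0.2808, 0.0192]
tool_rot: [0.006, 1.0, 0.001, 0.0]
ft_force: [1.4, 4.8, 3.6]
grip_width: 0.0339
grasp_force: 2.6
tcp [ 0.4642 -0.2808  0.0193] ft [0.22 4.29 1.6 ] clk 9.275
tcp px 319 252
```

View pics/s4.png

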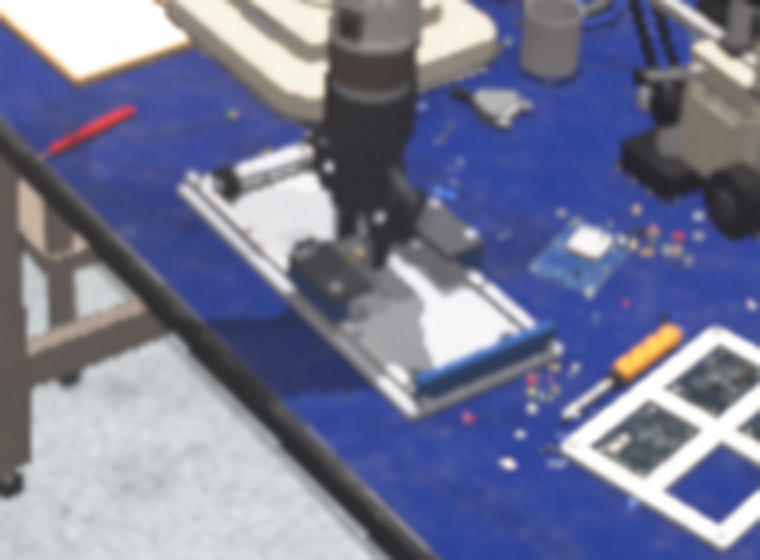

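The force is steady at about 4.5 N with the shaft roughly 5 mm before the entry edge, and the tyre is against the lips. So roller A has caught, and I won't push it further. I'll roll it back with the front finger.

```bash
python3 -m creep '[[[0,4,0],[0,0,0]],[[0,6,0],[0,0,0]],[[0,6,0],[0,0,0]],[[0,5,0],[0,0,0]],[[0,5,0],[0,0,0]],[[0,5,0],[0,0,0]],[[0,5,0],[0,0,0]],[[0,5,0],[0,0,0]],[[0,5,0],[0,0,0]],[[0,5,0],[0,0,0]],[[0,5,0],[0,0,0]],[[0,5,0],[0,0,0]]]'; python3 -m creep '[[[0,4,0],[0,0,0]],[[0,3,0],[0,0,0]],[[0,2,0],[0,0,0]],[[0,0,0],[0,0,0]]]'; python3 look.py s5
```

```text
clock: 10.78
eef_pos: [0.4651, -0.2208, 0.0194]
tool_rot: [0.006, 1.0, -0.0, 0.0]
ft_force: [-0.2, -0.1, 1.0]
grip_width: 0.034
grasp_force: 0.3
clock: 11.28
eef_pos: [0.465, -0.2118, 0.0192]
tool_rot: [0.006, 1.0, 0.0, -0.0]
ft_force: [0.5, 0.4, -0.2]
grip_width: 0.0341
grasp_force: 0.0
tcp [ 0.4651 -0.2119  0.0193] ft [ 0.5  -0.97  0.78] clk 11.325
tcp px 307 241
```

View pics/s5.png

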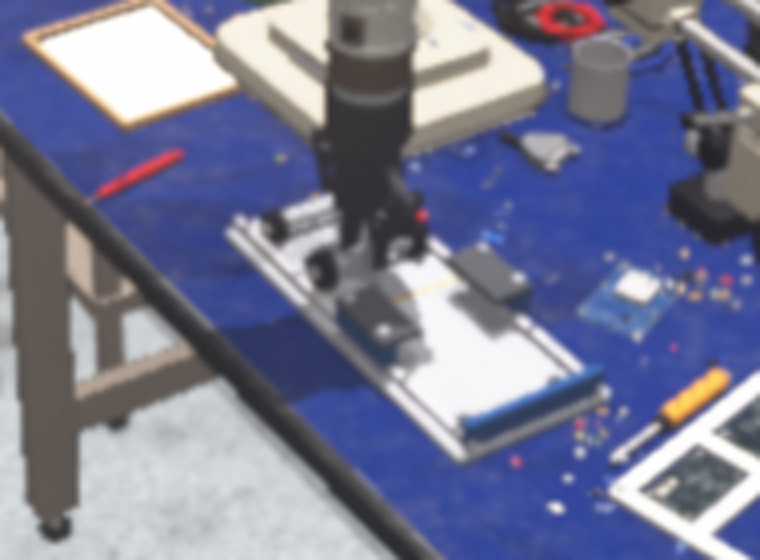

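Roller A now sits well clear of the lips between the fingers, with its near tyre at crop (322,268). I'll grip it there and lift.

```bash
python3 -m creep '[[[0,-3,3],[0,0,0]],[[0,-2,1],[0,0,0]],[[0,0,0],[0,0,0]]]'; python3 -m creep '[[[0,0,0],[0,0,0]],[[0,0,0],[0,0,0]],[[0,0,0],[0,0,0]],[[0,0,0],[0,0,0]],[[0,0,0],[0,0,0]],[[0,0,0],[0,0,0]]]' 4
```

```text
clock: 11.7
eef_pos: [0.4649, -0.2173, 0.0151]
tool_rot: [0.007, 1.0, 0.0, -0.0]
ft_force: [0.1, 0.9, -0.2]
grip_width: 0.0342
grasp_force: 0.0
clock: 12.45
eef_pos: [0.465, -0.2169, 0.0155]
tool_rot: [0.006, 1.0, 0.0, 0.0]
ft_force: [-0.4, 1.9, 3.9]
grip_width: 0.0098
grasp_force: 58.6
```

```bash
python3 -m creep '[[[0,0,-5],[0,0,0]],[[0,0,-5],[0,0,0]],[[0,0,-15],[0,0,0]],[[0,0,-25],[0,0,0]],[[0,0,-25],[0,0,0]],[[0,0,-25],[0,0,0]],[[0,0,-15],[0,0,0]],[[0,0,0],[0,0,0]]]'; python3 look.py s6
```

```text
clock: 13.45
eef_pos: [0.466, -0.2175, 0.1318]
tool_rot: [0.006, 1.0, -0.001, 0.001]
ft_force: [-0.1, 0.0, -3.3]
grip_width: 0.0093
grasp_force: 58.5
tcp [ 0.4651 -0.2171  0.1306] ft [-0.74  0.07 -2.57] clk 13.5
tcp px 309 215
```

View pics/s6.png

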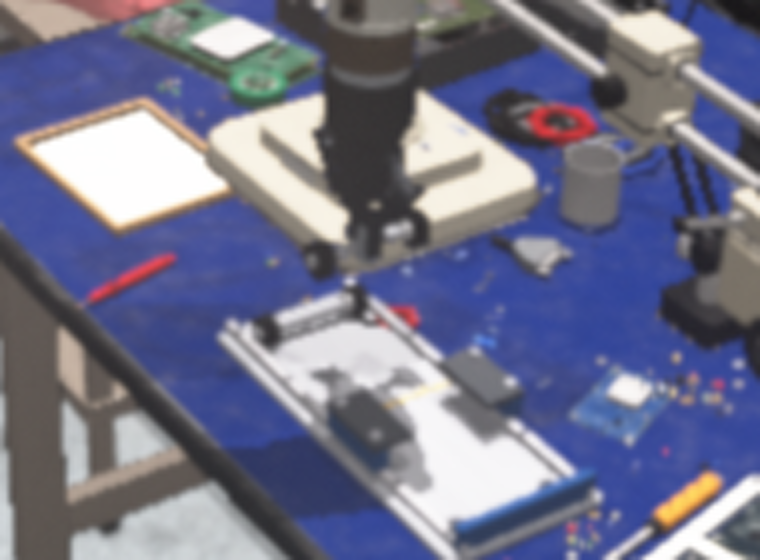

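The roller is held level, at crop (370,240), and B is untouched. Next I'll carry it to the tray.

```bash
python3 -m creep '[[[0,20,0],[0,0,0]],[[0,37,0],[0,0,0]],[[0,40,0],[0,0,0]],[[0,40,0],[0,0,0]],[[0,40,0],[0,0,0]],[[-3,40,0],[0,0,0]],[[0,40,0],[0,0,0]],[[0,40,0],[0,0,0]],[[0,40,0],[0,0,0]],[[0,40,0],[0,0,0]],[[0,20,0],[0,0,0]],[[0,10,0],[0,0,0]]]'; python3 -m creep '[[[0,0,25],[0,0,0]],[[0,0,30],[0,0,0]],[[0,0,20],[0,0,0]],[[0,0,10],[0,0,0]],[[0,0,0],[0,0,0]]]'; python3 look.py s7; python3 - <<'E'
from h import *
p=vision.camera("top")
for q in("reject_tray","roller_1"): print([(r["score"],at_z(p,r["position"],.002 if q[1]=="e" else .05)) for r in vision.place_of(p,q)])
E
```

```text
clock: 15.0
eef_pos: [0.4722, 0.1908, 0.1295]
tool_rot: [0.006, 1.0, -0.001, -0.001]
ft_force: [-0.4, 0.6, -2.2]
grip_width: 0.01
grasp_force: 58.7
clock: 15.62
eef_pos: [0.4727, 0.1892, 0.0448]
tool_rot: [0.007, 1.0, -0.0, -0.001]
ft_force: [-0.3, -0.8, -2.6]
grip_width: 0.0095
grasp_force: 58.7
tcp [0.4734 0.1896 0.0455] ft [ 0.62 -0.22 -2.02] clk 15.675
tcp px 251 184
[(0.78, array([0.47589201, 0.18492859, 0.002     ])), (0.42, array([ 0.47911333, -0.28197885,  0.002     ]))]
[(0.76, array([ 0.46690667, -0.13063828,  0.05      ]))]
```

View pics/s7.png

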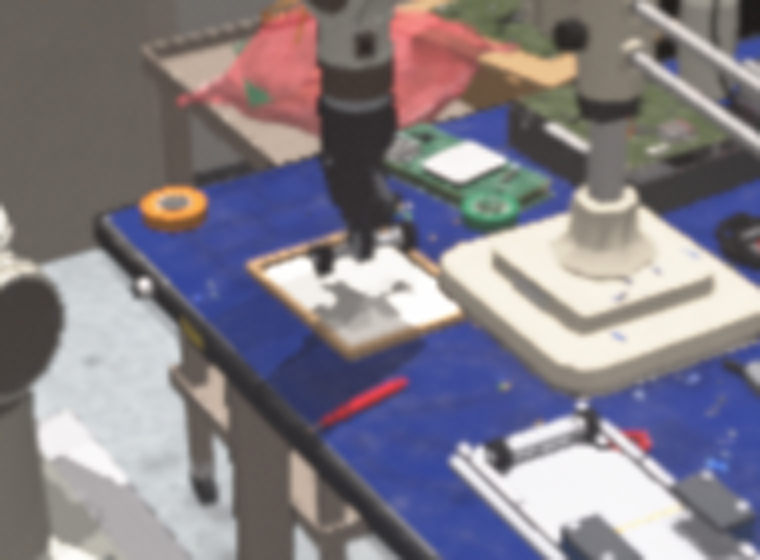

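The roller is over the tray with both tyres inside the rim, at crop (325,255) and (400,232). I'll lower it gently.

```bash
python3 -m creep '[[[0,0,12],[0,0,0]],[[0,0,10],[0,0,0]],[[0,0,6],[0,0,0]],[[0,0,4],[0,0,0]],[[0,0,2],[0,0,0]],[[0,0,1],[0,0,0]],[[0,0,1],[0,0,0]],[[0,0,0],[0,0,0]]]'
```

```text
clock: 16.82
eef_pos: [0.4733, 0.1899, 0.0094]
tool_rot: [0.006, 1.0, 0.0, 0.0]
ft_force: [-0.2, 0.4, -2.8]
grip_width: 0.0096
grasp_force: 58.7
```

```bash
python3 -m creep '[[[0,0,1],[0,0,0]],[[0,0,1],[0,0,0]],[[0,0,0],[0,0,0]]]';
```

```text
clock: 17.2
eef_pos: [0.4733, 0.1899, 0.0075]
tool_rot: [0.006, 1.0, 0.0, 0.0]
ft_force: [-0.7, -0.8, 0.4]
grip_width: 0.0102
grasp_force: 59.0
```

It has touched the floor, so I'll release and retreat, then head for roller B.

```bash
python3 -m creep '[[[0,0,0],[0,0,0]],[[0,0,0],[0,0,0]],[[0,0,0],[0,0,0]],[[0,0,-5],[0,0,0]],[[0,0,-10],[0,0,0]],[[0,0,-20],[0,0,0]],[[0,0,-35],[0,0,0]],[[0,0,-40],[0,0,0]],[[0,-20,0],[0,0,0]],[[0,-40,0],[0,0,0]],[[0,-40,0],[0,0,0]],[[0,-40,0],[0,0,0]]]' 34; python3 look.py s8; python3 - <<'E'
from h import *
for n in("top","side"):
    p=vision.camera(n)
    print([(round(r["score"],2),at_z(p,r["position"],.018).round(4),at_z(p,r["position"],.024).round(4)) for r in vision.place_of(p,"roller_1")])
E
```

```text
clock: 18.7
eef_pos: [0.4706, 0.0482, 0.117]
tool_rot: [0.006, 1.0, -0.0, -0.0]
ft_force: [0.4, 0.4, -1.1]
grip_width: 0.034
grasp_force: 0.0
tcp [0.4701 0.0441 0.1169] ft [-1.36 -2.72  0.01] clk 18.75
tcp px 269 184
[(0.77, array([ 0.474 , -0.1348,  0.018 ]), array([ 0.4731, -0.1343,  0.024 ])), (0.62, array([0.4798, 0.1968, 0.018 ]), array([0.4789, 0.1958, 0.024 ]))]
[(0.51, array([ 0.4537, -0.3522,  0.018 ]), array([ 0.4489, -0.3581,  0.024 ])), (0.48, array([ 0.4698, -0.1189,  0.018 ]), array([ 0.465, -0.126,  0.024])), (0.47, array([0.4791, 0.2126, 0.018 ]), array([0.4742, 0.2036, 0.024 ]))]
```

View pics/s8.png

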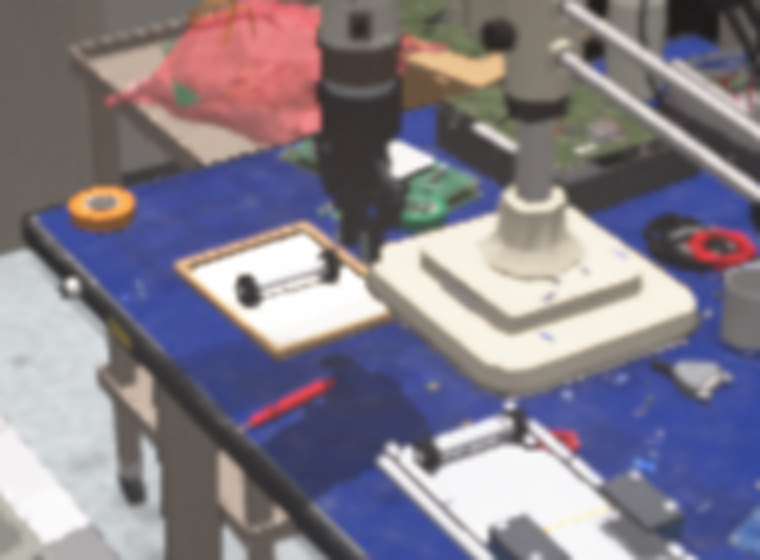

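A picture shows roller A flat inside the tray, and B still in place on the plate. That is the eleventh picture I've viewed, one over the limit of 10, so I'll use only numbers and the networks from here. Next is roller B.

```bash
python3 -m creep '[[[0,-40,0],[0,0,0]],[[0,-40,0],[0,0,0]],[[2,-40,5],[0,0,0]],[[0,-35,15],[0,0,0]],[[0,-20,20],[0,0,0]],[[0,-10,10],[0,0,0]],[[0,0,0],[0,0,0]],[[0,0,0],[0,0,0]]]'
```

```text
clock: 19.95
eef_pos: [0.4676, -0.1341, 0.0678]
tool_rot: [0.006, 1.0, 0.0, 0.0]
ft_force: [0.5, 0.2, 0.5]
grip_width: 0.034
grasp_force: 0.0
```

```bash
python3 -m creep '[[[0,-3,10],[0,0,0]],[[0,0,15],[0,0,0]],[[0,0,6],[0,0,0]],[[0,0,6],[0,0,0]],[[0,0,6],[0,0,0]],[[0,0,6],[0,0,0]],[[0,0,0],[0,0,0]]]'
```

```text
clock: 20.82
eef_pos: [0.4666, -0.138, 0.0178]
tool_rot: [0.006, 1.0, 0.0, -0.0]
ft_force: [-0.1, -0.1, 0.4]
grip_width: 0.0337
grasp_force: 0.0
```

```bash
python3 -m creep '[[[0,-5,0],[0,0,0]],[[0,-5,0],[0,0,0]],[[0,-5,0],[0,0,0]],[[0,-5,0],[0,0,0]],[[0,-5,0],[0,0,0]],[[0,-5,0],[0,0,0]],[[0,-5,0],[0,0,0]],[[0,-5,0],[0,0,0]],[[0,-5,0],[0,0,0]],[[0,-5,0],[0,0,0]],[[0,-5,0],[0,0,0]],[[0,-5,0],[0,0,0]]]'; python3 -m creep '[[[0,-5,0],[0,0,0]],[[0,-5,0],[0,0,0]],[[0,-5,0],[0,0,0]],[[0,-5,0],[0,0,0]],[[0,-5,0],[0,0,0]],[[0,-5,0],[0,0,0]],[[0,-5,0],[0,0,0]],[[0,-5,0],[0,0,0]],[[0,-5,0],[0,0,0]],[[0,-5,0],[0,0,0]],[[0,-5,0],[0,0,0]],[[0,-5,0],[0,0,0]]]'; python3 -m creep '[[[0,-3,0],[0,0,0]],[[0,-2,0],[0,0,0]],[[0,-2,0],[0,0,0]]]'; python3 - <<'E'
from h import *
p=vision.camera("side")
print([(round(r["score"],2),at_z(p,r["position"],.024).round(4)) for r in vision.place_of(p,"roller_1")])
E
```

```text
clock: 22.32
eef_pos: [0.4663, -0.1984, 0.0183]
tool_rot: [0.006, 1.0, 0.0, -0.0]
ft_force: [0.3, -0.4, 0.1]
grip_width: 0.0337
grasp_force: 0.1
clock: 23.82
eef_pos: [0.4655, -0.2584, 0.0183]
tool_rot: [0.006, 1.0, 0.0, -0.0]
ft_force: [-0.2, 0.1, 0.5]
grip_width: 0.0346
grasp_force: 0.1
clock: 24.2
eef_pos: [0.4654, -0.2651, 0.0183]
tool_rot: [0.006, 1.0, 0.0, -0.0]
ft_force: [0.4, -0.3, 0.7]
grip_width: 0.0341
grasp_force: 0.1
[(0.53, array([ 0.4702, -0.2486,  0.024 ])), (0.47, array([0.4733, 0.1868, 0.024 ]))]
```

```bash
python3 -m creep '[[[0,-1,0],[0,0,0]],[[0,-1,0],[0,0,0]],[[0,-1,0],[0,0,0]]]'
```

```text
clock: 24.68
eef_pos: [0.4654, -0.268, 0.0183]
tool_rot: [0.006, 1.0, 0.0, 0.0]
ft_force: [-0.2, -0.4, 0.5]
grip_width: 0.034
grasp_force: 0.1
```

```bash
python3 -m creep '[[[0,-1,0],[0,0,0]],[[0,-1,0],[0,0,0]],[[0,-1,0],[0,0,0]]]'
```

```text
clock: 25.05
eef_pos: [0.4653, -0.2711, 0.0183]
tool_rot: [0.006, 1.0, 0.0, -0.0]
ft_force: [0.7, 0.7, -0.4]
grip_width: 0.0342
grasp_force: 0.1
```

```bash
python3 -m creep '[[[0,-1.5,0],[0,0,0]],[[0,-1.5,0],[0,0,0]]]'
```

```text
clock: 25.3
eef_pos: [0.4653, -0.2741, 0.0183]
tool_rot: [0.006, 1.0, -0.0, -0.0]
ft_force: [-0.2, 0.7, 0.5]
grip_width: 0.034
grasp_force: 0.1
```

```bash
python3 -m creep '[[[0,-1.5,0],[0,0,0]],[[0,-1.5,0],[0,0,0]]]'
```

```text
clock: 25.55
eef_pos: [0.4653, -0.2772, 0.0183]
tool_rot: [0.006, 1.0, -0.0, 0.0]
ft_force: [0.0, -0.6, -0.1]
grip_width: 0.0336
grasp_force: 0.1
```

```bash
python3 -m creep '[[[0,-1.5,0],[0,0,0]],[[0,-1.5,0],[0,0,0]]]'
```

```text
clock: 25.8
eef_pos: [0.4652, -0.2801, 0.0183]
tool_rot: [0.006, 1.0, -0.0, -0.0]
ft_force: [1.0, -0.2, -0.0]
grip_width: 0.034
grasp_force: 0.1
```

```bash
python3 -m creep '[[[0,-1.5,0],[0,0,0]],[[0,-1.5,0],[0,0,0]]]'
```

```text
clock: 26.05
eef_pos: [0.4652, -0.2831, 0.0183]
tool_rot: [0.006, 1.0, -0.0, 0.0]
ft_force: [-0.1, -0.8, -0.0]
grip_width: 0.0337
grasp_force: 0.1
```

```bash
python3 -m creep '[[[0,-1.5,0],[0,0,0]],[[0,-1.5,0],[0,0,0]]]'
```

```text
clock: 26.3
eef_pos: [0.4652, -0.2862, 0.0183]
tool_rot: [0.006, 1.0, -0.0, 0.0]
ft_force: [0.8, -0.5, -0.1]
grip_width: 0.0342
grasp_force: 0.1
```

```bash
python3 -m creep '[[[0,-1.5,0],[0,0,0]],[[0,-1.5,0],[0,0,0]]]'
```

```text
clock: 26.55
eef_pos: [0.4651, -0.2891, 0.0183]
tool_rot: [0.006, 1.0, 0.0, -0.0]
ft_force: [-0.9, 0.4, -0.4]
grip_width: 0.0338
grasp_force: 0.1
```

B passes the mouth freely, so it is the true one. I'll roll it on through.

```bash
python3 -m creep '[[[0,-2,0],[0,0,0]],[[0,-2,0],[0,0,0]],[[0,-2,0],[0,0,0]]]'
```

```text
clock: 26.92
eef_pos: [0.465, -0.2952, 0.0183]
tool_rot: [0.006, 1.0, -0.0, 0.0]
ft_force: [0.1, -0.7, 0.6]
grip_width: 0.0339
grasp_force: 0.1
```

```bash
python3 -m creep '[[[0,-2,0],[0,0,0]],[[0,-3,0],[0,0,0]],[[0,-3,0],[0,0,0]],[[0,-3,0],[0,0,0]]]'
```

```text
clock: 27.42
eef_pos: [0.4649, -0.3063, 0.0183]
tool_rot: [0.006, 1.0, -0.0, 0.0]
ft_force: [0.5, 0.3, 0.4]
grip_width: 0.0341
grasp_force: 0.1
```

```bash
python3 -m creep '[[[0,-3,0],[0,0,0]],[[0,-3,0],[0,0,0]],[[0,-3,0],[0,0,0]],[[0,-3,0],[0,0,0]],[[0,-3,0],[0,0,0]],[[0,-3,0],[0,0,0]],[[0,-3,0],[0,0,0]],[[0,-3,0],[0,0,0]]]'
```

```text
clock: 28.42
eef_pos: [0.4646, -0.3303, 0.0183]
tool_rot: [0.006, 1.0, -0.0, -0.0]
ft_force: [-0.3, 0.2, -0.2]
grip_width: 0.0338
grasp_force: 0.1
```

```bash
python3 -m creep '[[[0,-3,0],[0,0,0]],[[0,-3,0],[0,0,0]],[[0,-3,0],[0,0,0]],[[0,-3,0],[0,0,0]],[[0,-3,0],[0,0,0]],[[0,-3,0],[0,0,0]],[[0,-3,0],[0,0,0]],[[0,-3,0],[0,0,0]]]'
```

```text
clock: 29.42
eef_pos: [0.4643, -0.3542, 0.0183]
tool_rot: [0.006, 1.0, -0.0, -0.0]
ft_force: [0.3, -0.3, -0.5]
grip_width: 0.0339
grasp_force: 0.1
```

```bash
python3 -m creep '[[[0,-3,0],[0,0,0]],[[0,-3,0],[0,0,0]],[[0,-3,0],[0,0,0]],[[0,-3,0],[0,0,0]],[[0,-3,0],[0,0,0]],[[0,-3,0],[0,0,0]],[[0,-3,0],[0,0,0]],[[0,-2,0],[0,0,0]],[[0,-1,0],[0,0,0]],[[0,0,0],[0,0,0]],[[0,0,0],[0,0,0]]]'; python3 - <<'E'
from h import *
for n in("side","top"):
    p=vision.camera(n)
    print([(round(r["score"],2),at_z(p,r["position"],.024).round(4)) for r in vision.place_of(p,"roller_1")])
E
```

```text
clock: 30.8
eef_pos: [0.464, -0.378, 0.0183]
tool_rot: [0.006, 1.0, 0.0, -0.0]
ft_force: [-0.3, -0.5, 0.5]
grip_width: 0.0339
grasp_force: 0.0
[(0.71, array([0.4698, 0.1917, 0.024 ])), (0.59, array([ 0.4633, -0.3665,  0.024 ]))]
[(0.75, array([0.4701, 0.1918, 0.024 ])), (0.66, array([ 0.4658, -0.3704,  0.024 ]))]
```

```bash
python3 -m creep '[[[0,-3,0],[0,0,0]],[[0,-3,0],[0,0,0]],[[0,-3,0],[0,0,0]],[[0,-1,0],[0,0,0]],[[0,0,0],[0,0,0]],[[0,2,0],[0,0,0]],[[0,4,0],[0,0,0]],[[0,0,0],[0,0,0]],[[0,0,0],[0,0,0]]]'; python3 - <<'E'
from h import *
p=vision.camera("top")
print([(round(r["score"],2),at_z(p,r["position"],.024).round(4)) for r in vision.place_of(p,"roller_1")])
E
```

```text
clock: 32.12
eef_pos: [0.464, -0.3819, 0.0184]
tool_rot: [0.006, 1.0, -0.0, 0.0]
ft_force: [-0.1, -0.6, 1.1]
grip_width: 0.0344
grasp_force: 0.0
[(0.56, array([0.478 , 0.2002, 0.024 ])), (0.51, array([ 0.4646, -0.3753,  0.024 ]))]
```

Now I'll lift straight up, slowly at first, and back away over the front of the plate.

```bash
python3 -m creep '[[[0,0,-5],[0,0,0]],[[0,0,-10],[0,0,0]],[[0,0,-15],[0,0,0]],[[0,0,-25],[0,0,0]],[[0,0,-35],[0,0,0]],[[0,0,-35],[0,0,0]],[[20,30,0],[0,0,0]],[[20,40,0],[0,0,0]],[[10,40,0],[0,0,0]],[[0,30,0],[0,0,0]],[[0,0,0],[0,0,0]],[[0,0,0],[0,0,0]]]'; python3 - <<'E'
from h import *
for n in("side","top"):
    p=vision.camera(n);cv2.imwrite(f"pics/end_{n}.png",p["image"])
    for q,z in(("roller_1",.024),("red_probe",.005),("blue_module",.005),("amber_tape",.01),("yellow_driver",.01)):
        print(n,q,[(round(r["score"],2),at_z(p,r["position"],z).round(4)[:2]) for r in vision.place_of(p,q)])
    a=cv2.imread(f"pics/{n}0.png");d=cv2.absdiff(a,p["image"]).max(-1)
    for nm,c in(("probe",(.36,.0,.005)),("module",(.64,-.363,.003)),("tape",(.388,.425,.01)),("driver",(.565,-.49,.01))):
        u,v=proj(p,c).round().astype(int);print("diff",nm,np.percentile(d[v-12:v+12,u-12:u+12],[50,95]))
    # shaft-line height/position of B: depth points on the plate beyond the lips, above the plate
    pts=[at_depth(p,(u,v)) for u in range(280,440) for v in range(180,300) if p["z_map"][v,u]>0]
    q=np.array(pts);q=q[(abs(q[:,0]-.465)<.03)&(q[:,1]<-.352)&(q[:,1]>-.425)&(q[:,2]>.018)]
    print(n,"B pts",len(q),q.mean(0).round(4) if len(q) else "",q.max(0).round(4) if len(q) else "")
E
```

```text
clock: 33.72
eef_pos: [0.4164, -0.2422, 0.1443]
tool_rot: [0.006, 1.0, -0.001, 0.001]
ft_force: [0.4, -0.2, -0.5]
grip_width: 0.0339
grasp_force: 0.0
side roller_1 [(0.7, array([0.4752, 0.1965])), (0.52, array([ 0.4634, -0.3838])), (0.46, array([ 0.4534, -0.3088]))]
side red_probe [(0.56, array([0.3761, 0.0102]))]
side blue_module [(0.68, array([ 0.6402, -0.3547]))]
side amber_tape [(0.69, array([0.3958, 0.4303]))]
side yellow_driver [(0.66, array([ 0.55  , -0.5124]))]
diff probe [ 4. 15.]
diff module [5. 6.]
diff tape [4. 6.]
diff driver [5. 7.]
side B pts 59 [ 0.4674 -0.3791  0.0282] [ 0.4949 -0.3735  0.0354]
top roller_1 [(0.61, array([0.4787, 0.1873]))]
top red_probe [(0.43, array([0.3749, 0.0124]))]
top blue_module [(0.79, array([ 0.6438, -0.3682]))]
top amber_tape [(0.67, array([0.3843, 0.4351]))]
top yellow_driver [(0.7, array([ 0.5545, -0.4901]))]
diff probe [ 9. 13.]
diff module [10.   40.25]
diff tape [ 9. 13.]
diff driver [ 13. 208.]
top B pts 0
```

Roller B lies at about local y -0.10 m, between the lips and the stop. A is in the tray, and none of the bystanders has moved in the side view.

```bash
python3 -c "
from workcell import workorder
print(workorder.job_done())"
```

```text
the job is handed in; nothing more can be done
None
```

The job is handed in at about 34 s: the roller that caught on the lips lies in the card tray and the true one lies on the plate between the lips and the stop, though the judge returned no verdict and I viewed 11 pictures, one over the limit of 10.

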